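# Index the painting stand one hole round

## Task

Give the freshly painted yellow model car its next drying position: press the red index plunger down with a fingertip, keep it down while you swing the stand's table round by one hole to the hole beside the orange stud, then let the plunger spring up so that its pin locks into that hole. Go the short way and not past the orange-stud hole, do not touch or lift the yellow car (the paint is wet) and leave the other things on the bench where they are.

Things in the scene. Friction and masses are not known exactly. Their poses are not given: they have to be found in the camera images.
- stand: Fixed indexing stand: green round foot (356 mm across, 10 mm thick), grey column, dark steel ring (250 mm across, top 46 mm above the bench) with eight index holes at 112 mm from the middle, 45 degrees (0.785 rad) apart. Origin: on the bench, on the vertical axis about which the table turns; z up. At the start the plunger stands in the direction of the stand's -x axis.
- turntable (a joint): Angle of the turning table about the vertical axis, rad: 0 at the start, positive counter-clockwise seen from above; one hole is 0.785. At angle a the red knob is at (-0.140 cos a, -0.140 sin a) m in the stand's frame. With the pin out of the holes the table turns lightly (about 0.05 N m) and stays where it is left.
- plunger (a joint): How far the plunger is pressed down, m: 0 up (pin fully in a hole), 0.012 fully pressed. Pressing draws the pin down out of the ring; it is free from 8 to 9 mm on. Spring: about 3 N at the start, 7 N fully pressed. Let go between holes it stays some 8 mm down and springs up when a hole comes over it (it catches and centres itself within about 3 mm, 0.03 rad, of the hole's middle).
- knob_top (a point): Centre of the flat top of the red plunger knob (36 mm across), 84 mm above the bench when up, 140 mm from the stand's axis. It sits in the blue fork of the turning table, rides round with it, and moves down as it is pressed. The pin's brass tip shows 2 mm above the ring, inwards of the knob, when it is in a hole.
- fork (a point): Point on the blue fork between the tops of its two upright cheeks, above the knob, 100 mm above the bench; rides with the table. The cheeks stand one either side of the knob (inner faces 50 mm apart, 8 mm thick, 44 mm long radially, tops 16 mm above the knob's), so a fingertip (gripper shut) between them can press the knob and push the table round either way.
- orange_stud: Orange stud (26 mm across, 10 mm high) fixed on the stand's green foot 165 mm from the stand's axis, straight outwards of the hole to turn to, which is the neighbour, on one side or the other, of the hole that the pin is in at the start. Origin: centre of its underside, 10 mm above the bench.
- white_stud: White stud, same size, marking in the same way the neighbouring hole on the other side: not the one wanted.
- table_center (a point): Centre of the upper face of the turning table, on its axis, 58 mm above the bench. The table is an aluminium disc, 190 mm across with a cork top, and carries the blue fork with the plunger.
- car_center (a point): The freshly painted yellow model car (150 mm long, 60 mm wide, 44 mm high, 160 g), standing loose in the middle of the turning table; this point is its centre, 22 mm above its wheels' underside. Not to be touched: it rides round with the table.
- jar_red: Loose paint jar with red cap, 38 mm across, 45 mm high, beside the stand's foot; a bystander. Origin under its centre.
- jar_blue: Loose paint jar with blue cap, 38 mm across, 45 mm high; a bystander. Origin under its centre.
- wax_tin: Loose copper-coloured tin, 56 mm across, 22 mm high; a bystander. Origin under its centre.
- spare_car: Loose red model car with grey roof, 150 mm long, 60 mm wide, 44 mm high; a bystander. Origin under its centre.
- brush: Loose flat brush, 170 mm long, lying on the bench; a bystander.
- screwdriver: Loose screwdriver, 160 mm long, lying on the bench; a bystander.
- thinner: Loose bottle, 52 mm across, 110 mm high; a bystander. Origin under its centre.
There are look-alikes about, which are no part of the job. Of the things shaped like the part that bears car_center, the yellow one is meant.

How it is judged:
By the outcome, as a careful person would: the job done as asked, in the order asked, and still so for the second after the job is handed in, with the robot touching nothing.
It also fails if it takes over 32 s, if anything falls off the work surface, if the arm or the gripper's body presses on something with over 40 N, if the wrist force passes 120 N, or if a joint passes its speed limit or range.

## Robot

A 6-joint arm with a two-finger parallel gripper is mounted at the origin on the work surface. World frame = base frame: x ahead of the robot, y to its left, z up, the work surface at z = 0. Lengths are in mm, angles in rad, forces in N, time in s.
With the tool pointing down it reaches from about 350 to 950 mm from the base axis. Payload 17.4 kg.
Tool frame: the origin (TCP) lies midway between the tips of the shut fingers; the grasp point (between the pads) lies 19 mm behind it; z points along the fingers, y is the line along which they close (so a half turn about z gives the same grasp; the last joint's range is limited). The gripper opens to 93 mm and grips with 3 to 60 N. Pads are 15 mm wide; open, the fingers measure 128 mm over their backs; the gripper's body (75 mm by 188 mm) begins 65 mm behind the grasp point.
Start: joints at [1.079, 0.116, 1.442, -0, 1.584, -0.038], TCP at [295.918, 606.684, 218.646] pointing down, gripper open.
Joint ranges: [-2.83, 2.83], [-0.83, 2.19], [0.07, 2.5], [-1.14, 4.28], [0.01, 3], [-2.97, 2.97]. Speed limits (rad/s): [1.89, 1.89, 2.22, 3.14, 3.14, 3.14].

## Interface

Orientations are given as a 3x3 rotation matrix whose columns are the frame's x, y, z axes.
In Python, from plant import bot gives the robot as it stands. The module is installed in compiled form; this text tells all that it offers.
- The arm moves only by the shell command python3 -m creep 'ROWS'. ROWS is JSON, a list of rows, each a list of 3 entries, a list of its own where there are three numbers: the closure in counts, from 0 (fully open) to 255 (shut), then the shift along the tool's x, y, z in cm, then the turn, a rotation vector about the tool's x, y, z in rad. A call has exactly 10 rows; each row is the pose to reach, as a shift and turn from the pose commanded when the call began, along the tool's axes at that moment; what a row does not reach only later rows make up. A row lasts 1/10 s, in which the tool goes at most 50 mm and 8.59 degrees, less where a joint would pass 70% of its speed; a pose out of reach is approached as far as the arm can. A call with a gripper value outside its range is refused whole. The fingers move at their own pace and stop on an object; the grip force is fixed at half the most. Time passes only in rows, so rows that repeat a pose let the fingers close, or fill a call up. It gives the time, the measured TCP pose, the force, the opening and the grip force at its end, in the units of the state.
- bot.sense(): the state, without advancing time (a new reading comes with each control period).
- bot.get_image(name): name is "scene" or "top"; returns the picture (384x512x3 uint8, red, green, blue); there is no depth.
- bot.calibration(name): a dict with "fx", "fy", "cx", "cy" (pixels), "rvec" (rotation vector, rad) and "tvec" (3), from world to camera coordinates, as OpenCV has them. Camera axes: x right, y down, z forward; pixel columns grow to the right and rows downward; lengths in mm; the calibration is good to about 2 mm. A picture is of the moment at which its call begins. calibration takes no time and is no camera call.
- bot.hand_in(): hands the job in; it is judged then, once.
Trained networks look in the newest picture that a camera, given by its name, has taken for a name from the list of things; names that differ only in an ending like _2 or _b are one class to them, and where a whole thing is asked for, a point or a joint stands for the part that bears it (a point fixed in the world has none). Each returns a list of dicts, best first, with "p" (0 to 1); they miss things now and then, are a little off and sometimes report something else, mostly with a low value. They report only what shows in the picture. A call takes as long as a camera call. They do not tell look-alikes from the thing itself.
- bot.boxes_of(camera, label): "centre" ([column, row] as shares, 0 to 1, of the picture: columns of its width, rows of its height, amid what is visible of it).
- bot.outline_of(camera, label): "mask" (384x512 bool, what is visible of it) and "centre" ([column, row] as shares, 0 to 1, of the picture: columns of its width, rows of its height, amid what is visible of it).
- bot.mark_of(camera, label): "centre" ([column, row] as shares, 0 to 1, of the picture: columns of its width, rows of its height: a listed point, or the origin of a listed thing).
The state is a dict: "t": time; "qpos": joint angles; "joint_vel": joint speeds; "effort": joint torques, N m; "position": TCP position; "tool_rot": TCP orientation; "ft_force": force on the tool from outside, world axes, zero at the start; "moment": the same for the moment, N m; "gripper_width": opening from 0.0 (shut) to 1.0 (fully open); "grip_force": force on a finger pad.
Only numpy, scipy, OpenCV 4.12 (cv2) and the standard library are available. Lean on these libraries where they do the work, as an engineer would, in place of code of your own. Each camera call takes 0.05 s, during which the arm holds its last target. There are 200 camera calls.

## Working session

There is one attempt and no reset: what is moved stays moved. The work goes in short steps, Python scripts to look and compute and a shell command to move; the robot and the scene stay as the last step left them, time stands still between calls to the robot, and variables do not carry over. Pictures are saved under pics/ and viewed, at most 10 in all, crops included, and the job is handed in when it is done.

```bash
mkdir -p pics
cat > h.py <<'E'
import numpy as np,cv2
from plant import bot
def ray(cam,c):
    k=bot.calibration(cam);R=cv2.Rodrigues(np.array(k["rvec"],float))[0];t=np.array(k["tvec"],float).ravel()
    d=R.T@np.array([(c[0]*512-k["cx"])/k["fx"],(c[1]*384-k["cy"])/k["fy"],1]);return -R.T@t,d
def at(cam,c,z):
    o,d=ray(cam,c);return (o+d*(z-o[2])/d[2])
E
python3 - <<'E'
from h import *
for c in("top","scene"):cv2.imwrite(f"pics/{c}0.png",bot.get_image(c)[:,:,::-1])
Z=dict(knob_top=84,fork=100,orange_stud=10,white_stud=10,table_center=58,car_center=80,stand=0)
for c in("top","scene"):
  for n,z in Z.items():
    for m in bot.mark_of(c,n)[:3]: print(c,n,round(m["p"],2),np.round(np.array(m["centre"])*[512,384]),np.round(at(c,m["centre"],z),0))
s=bot.sense();print(s["t"],s["position"],np.round(s["tool_rot"],3),s["ft_force"])
E
```

```text
top knob_top 0.49 [354. 168.] [ 560. -303.   84.]
top knob_top 0.48 [293. 207.] [ 433. -111.   84.]
top fork 0.68 [294. 205.] [ 438. -112.  100.]
top fork 0.33 [286. 167.] [556. -88. 100.]
top white_stud 0.51 [288. 168.] [572. -99.  10.]
top white_stud 0.5 [327. 199.] [ 469. -228.   10.]
top table_center 0.89 [288. 166.] [568. -96.  58.]
top car_center 0.92 [172. 277.] [215. 262.  80.]
top car_center 0.73 [287. 165.] [567. -92.  80.]
top car_center 0.58 [194. 156.] [596. 204.  80.]
top stand 0.85 [286. 173.] [557. -93.   0.]
scene knob_top 0.63 [239. 164.] [ 425. -115.   84.]
scene fork 0.74 [237. 162.] [ 435. -118.  100.]
scene orange_stud 0.62 [272. 191.] [440.   0.  10.]
scene white_stud 0.72 [232. 199.] [ 514. -111.   10.]
scene white_stud 0.48 [203. 184.] [ 483. -225.   10.]
scene table_center 0.72 [229. 203.] [566. -97.  58.]
scene table_center 0.19 [398. 211.] [438. 393.  58.]
scene car_center 0.9 [323. 248.] [651. 212.  80.]
scene car_center 0.88 [368. 161.] [283. 276.  80.]
scene car_center 0.86 [229. 200.] [570. -94.  80.]
scene stand 0.69 [233. 213.] [559. -92.   0.]
scene stand 0.65 [205. 144.] [ 293. -303.    0.]
0.8 [295.91494983 606.68576671 218.65854599] [[-0.899  0.438 -0.   ]
 [ 0.438  0.899  0.   ]
 [ 0.     0.    -1.   ]] [-0.39227249 -0.29617495  0.33096919]
```

View pics/top0.png

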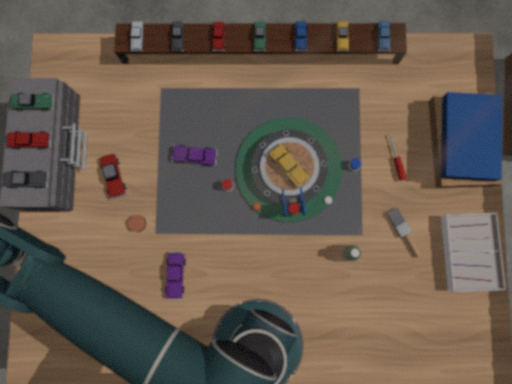

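View pics/scene0.png

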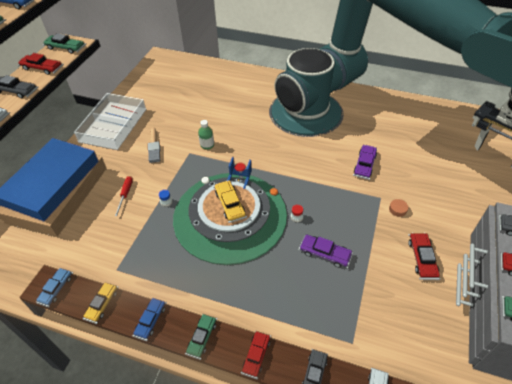

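The pictures show the yellow car on the stand at top (289,165), the knob in its blue fork at (293,208), the orange stud at (257,206) and the white stud at (328,200). So the table has to turn clockwise seen from above. Next I'll fit the stand's pose from colour blobs.

```bash
cat >> h.py <<'E'
def blob(cam,img,p,z,lo,hi,r=9):
    hsv=cv2.cvtColor(img,cv2.COLOR_RGB2HSV).astype(int)
    k=bot.calibration(cam);pp=cv2.projectPoints(np.array([[p[0],p[1],z]],float),np.array(k["rvec"],float),np.array(k["tvec"],float),np.array([[k["fx"],0,k["cx"]],[0,k["fy"],k["cy"]],[0,0,1.]]),None)[0].ravel()
    m=((hsv>=lo)&(hsv<=hi)).all(2);yy,xx=np.nonzero(m);s=np.hypot(xx-pp[0],yy-pp[1])<r
    if not s.any(): return None
    return at(cam,[xx[s].mean()/512+.5/512*0,yy[s].mean()/384],z)[:2],s.sum()
RED=((0,150,80),(6,255,255));ORG=((7,150,120),(17,255,255));WHT=((0,0,150),(180,60,255))
E
python3 - <<'E'
from h import *
from scipy.optimize import least_squares
obs=[]
for c in("top","scene"):
  im=bot.get_image(c)
  for n,p,z,h,rr,da in(("k",(429,-113),84,RED,140,0),("o",(450,15),20,ORG,165,-np.pi/4),("w",(470,-228),20,WHT,165,np.pi/4)):
    b=blob(c,im,p,z,*h); print(c,n,b)
    if b: obs.append((b[0],rr,da))
f=lambda v:np.concatenate([v[:2]+r*np.array([np.cos(v[2]+d),np.sin(v[2]+d)])-b for b,r,d in obs])
s=least_squares(f,[567,-96,3.26],loss="soft_l1",f_scale=3);print(s.x,np.round(f(s.x),1))
v=s.x
for d in(0,-np.pi/4):print(v[:2]+140*np.array([np.cos(v[2]+d),np.sin(v[2]+d)]))
S=bot.sense();R=np.array(S["tool_rot"]);K=v[:2]+140*np.array([np.cos(v[2]),np.sin(v[2])])
print("shift cm",R.T@(np.r_[K,218]-S["position"])/10, "yaw x",np.arctan2(R[1,0],R[0,0]))
E
```

```text
top k (array([ 430.60613462, -113.59039912]), np.int64(74))
top o (array([442.61719671,   3.91319851]), np.int64(27))
top w (array([ 465.3292138 , -229.19194386]), np.int64(23))
scene k (array([ 434.25234597, -110.59322683]), np.int64(59))
scene o (array([448.82443969,   7.56154591]), np.int64(41))
scene w (array([ 470.08768447, -224.75464121]), np.int64(50))
[572.41414164 -99.3627167    3.23573922] [ 2.4  1.1  2.7  1.9  1.9  2.7 -1.2 -1.9 -3.5 -1.7 -2.9 -1.7]
[ 433.03413378 -112.52377328]
[464.55132057 -10.11244034]
shift cm [-43.85159619 -58.63024081   0.06634897] yaw x 2.6877793626612037
```

```bash
python3 -m creep '[[60,[-2.2,-2.9,0],[0,0,-0.03]],[120,[-4.4,-5.9,0],[0,0,-0.06]],[255,[-6.6,-8.8,0],[0,0,-0.09]],[255,[-8.8,-11.7,0],[0,0,-0.12]],[255,[-11,-14.6,0],[0,0,-0.15]],[255,[-13.2,-17.6,0],[0,0,-0.18]],[255,[-15.4,-20.5,0],[0,0,-0.21]],[255,[-17.6,-23.4,0],[0,0,-0.24]],[255,[-19.8,-26.4,0],[0,0,-0.27]],[255,[-22,-29.3,0],[0,0,-0.3]]]'
cat > go.py <<'E'
from h import *
C=np.array([572.4,-99.4]);PH=3.2357
S=bot.sense();R=np.array(S["tool_rot"]);yaw=np.arctan2(R[1,0],R[0,0])
def to(x,y,z,w): 
    d=(w-yaw+np.pi)%(2*np.pi)-np.pi
    return np.round(R.T@(np.array([x,y,z])-S["position"])/10,2),"tz",round(-d,3)
def pol(a,z,r=140): return to(*(C+r*np.array([np.cos(PH+a),np.sin(PH+a)])),z,PH+a)
if __name__=="__main__":
    print(S["t"],np.round(S["position"],1),round(yaw,3),np.round(S["ft_force"],1),S["gripper_width"],np.round(R[:,2],3));print(pol(0,150))
E
python3 go.py
```

```text
t: 1.9
position: [365.1, 245.5, 218.8]
tool_rot: [[-0.988, 0.152, 0.001], [0.152, 0.988, 0.0], [-0.001, 0.0, -1.0]]
ft_force: [0.4, -0.0, -0.2]
gripper_width: 0.19
grip_force: 0.0
1.9 [365.1 245.5 218.8] 2.989 [ 0.4 -0.  -0.2] 0.19000661056294496 [ 0.001  0.    -1.   ]
(array([-12.14, -34.37,   6.88]), 'tz', np.float64(-0.246))
```

```bash
python3 -m creep '[[255,[-1.3,-3.8,0],[0,0,-0.03]],[255,[-2.6,-7.6,0],[0,0,-0.06]],[255,[-4,-11.4,0],[0,0,-0.09]],[255,[-5.3,-15.2,0],[0,0,-0.12]],[255,[-6.7,-19,0],[0,0,-0.15]],[255,[-8,-22.9,1],[0,0,-0.18]],[255,[-9.4,-26.7,2.5],[0,0,-0.21]],[255,[-10.8,-30.5,4],[0,0,-0.24]],[255,[-12.1,-34.3,6],[0,0,-0.25]],[255,[-12.1,-34.3,7.5],[0,0,-0.25]]]'
python3 - <<'E'
from go import *
print(S["t"],np.round(S["position"],1),round(yaw,3),pol(0,115),pol(0,74))
for c in("top","scene"):
  im=bot.get_image(c);p=(430,-110) if 1 else 0
  cv2.imwrite(f"pics/{c}1.png",cv2.resize(im[130:250,220:380] if c=="top" else im[100:220,170:330],None,fx=5,fy=5)[:,:,::-1])
E
```

```text
t: 2.9
position: [432.1, -114.0, 142.4]
tool_rot: [[-0.996, -0.093, -0.001], [-0.093, 0.996, -0.001], [0.001, -0.0, -1.0]]
ft_force: [-0.3, 1.2, -0.3]
gripper_width: 0.002
grip_force: 0.0
2.9 [ 432.1 -114.   142.4] -3.049 (array([-0.11,  0.14,  2.74]), 'tz', np.float64(-0.001)) (array([-0.11,  0.14,  6.84]), 'tz', np.float64(-0.001))
```

View pics/scene1.png

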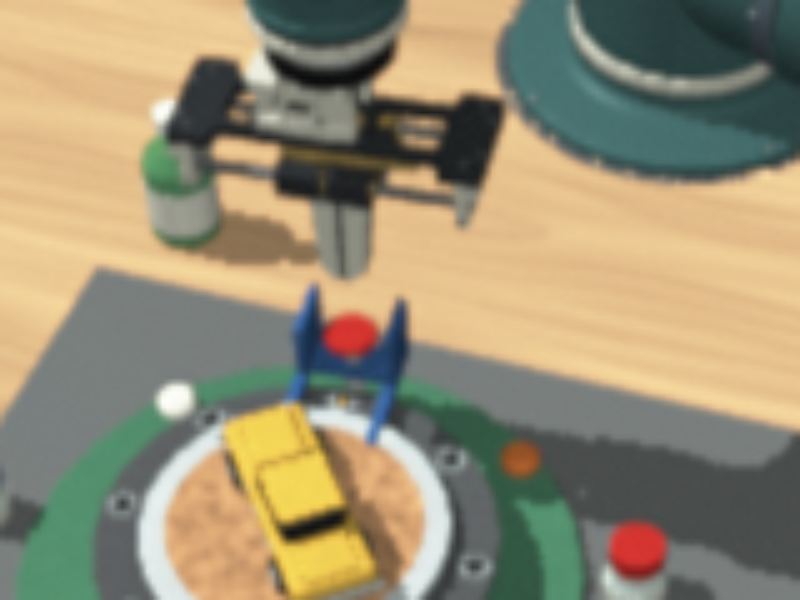

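View pics/top1.png

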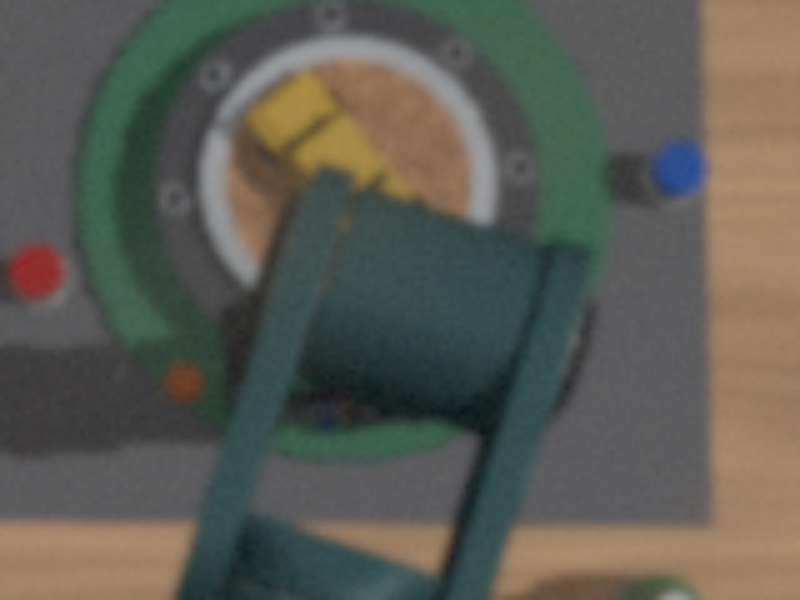

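Scene crop: the shut fingertip at (345,275) hangs straight above the knob at (350,335). The bottle is clear below the gripper body. I'll go down between the cheeks.

```bash
python3 -m creep '[[255,[-0.1,0.1,1],[0,0,0]],[255,[-0.1,0.1,2],[0,0,0]],[255,[-0.1,0.1,3],[0,0,0]],[255,[-0.1,0.1,4],[0,0,0]],[255,[-0.1,0.1,4.5],[0,0,0]],[255,[-0.1,0.1,5],[0,0,0]],[255,[-0.1,0.1,5.3],[0,0,0]],[255,[-0.1,0.1,5.6],[0,0,0]],[255,[-0.1,0.1,5.6],[0,0,0]],[255,[-0.1,0.1,5.6],[0,0,0]]]'
```

```text
t: 4.0
position: [433.2, -109.6, 87.8]
tool_rot: [[-0.995, -0.096, 0.0], [-0.096, 0.995, -0.0], [-0.0, -0.0, -1.0]]
ft_force: [-0.4, -0.3, -0.2]
gripper_width: 0.007
grip_force: 0.0
```

```bash
python3 -m creep '[[255,[0,0,0.2],[0,0,0]],[255,[0,0,0.4],[0,0,0]],[255,[0,0,0.6],[0,0,0]],[255,[0,0,0.8],[0,0,0]],[255,[0,0,1.0],[0,0,0]],[255,[0,0,1.2],[0,0,0]],[255,[0,0,1.3],[0,0,0]],[255,[0,0,1.45],[0,0,0]],[255,[0,0,1.45],[0,0,0]],[255,[0,0,1.45],[0,0,0]]]'
python3 - <<'E'
from go import *
print(S["t"],np.round(S["position"],1))
# angle of finger now, and rows along arc about C from the commanded (assumed = measured) pose
p=S["position"][:2]-C;a0=np.arctan2(p[1],p[0]);r=np.hypot(*p);print("a",((a0-PH+np.pi)%(2*np.pi))-np.pi,r)
for d in np.arange(-.08,-.81,-.08):
    q=C+r*np.array([np.cos(a0+d),np.sin(a0+d)]);print(round(d,2),np.round(R.T@np.r_[q-S["position"][:2],0]/10,2)[:2],"tz",round(-d,2))
E
```

```text
t: 5.0
position: [433.2, -109.6, 73.3]
tool_rot: [[-0.995, -0.096, 0.0], [-0.096, 0.995, -0.0], [-0.0, -0.0, -1.0]]
ft_force: [-1.6, 0.4, 6.5]
gripper_width: 0.005
grip_force: 3.1
5.0 [ 433.2 -109.6   73.3]
a -0.021298703759567772 139.54681637863195
-0.08 [-0.07  1.11] tz 0.08
-0.16 [-0.23  2.22] tz 0.16
-0.24 [-0.48  3.31] tz 0.24
-0.32 [-0.81  4.37] tz 0.32
-0.4 [-1.23  5.41] tz 0.4
-0.48 [-1.73  6.41] tz 0.48
-0.56 [-2.3   7.36] tz 0.56
-0.64 [-2.96  8.27] tz 0.64
-0.72 [-3.68  9.12] tz 0.72
-0.8 [-4.47  9.91] tz 0.8
```

Pressed 10.7 mm at 6.5 N, so the pin is out. Now I'll swing clockwise by about 0.6 rad first.

```bash
python3 -m creep '[[255,[-0.02,0.55,0],[0,0,0.04]],[255,[-0.07,1.11,0],[0,0,0.08]],[255,[-0.23,2.22,0],[0,0,0.16]],[255,[-0.48,3.31,0],[0,0,0.24]],[255,[-0.81,4.37,0],[0,0,0.32]],[255,[-1.23,5.41,0],[0,0,0.40]],[255,[-1.73,6.41,0],[0,0,0.48]],[255,[-2.0,6.89,0],[0,0,0.52]],[255,[-2.3,7.36,0],[0,0,0.56]],[255,[-2.3,7.36,0],[0,0,0.56]]]'
python3 - <<'E'
from go import *
p=S["position"][:2]-C;a0=np.arctan2(p[1],p[0]);print(S["t"],"a",((a0-PH+np.pi)%(2*np.pi))-np.pi,np.hypot(*p),S["position"])
im=bot.get_image("scene");cv2.imwrite("pics/scene2.png",cv2.resize(im[110:220,170:330],None,fx=5,fy=5,interpolation=2)[:,:,::-1])
E
```

```text
t: 6.0
position: [449.7, -33.6, 73.6]
tool_rot: [[-0.894, 0.448, 0.001], [0.448, 0.894, -0.0], [-0.001, 0.001, -1.0]]
ft_force: [1.7, -0.4, 6.1]
gripper_width: 0.005
grip_force: 3.1
6.0 a -0.5859908295026068 139.25870520939412 [449.65112755 -33.62993623  73.55591699]
```

View pics/scene2.png

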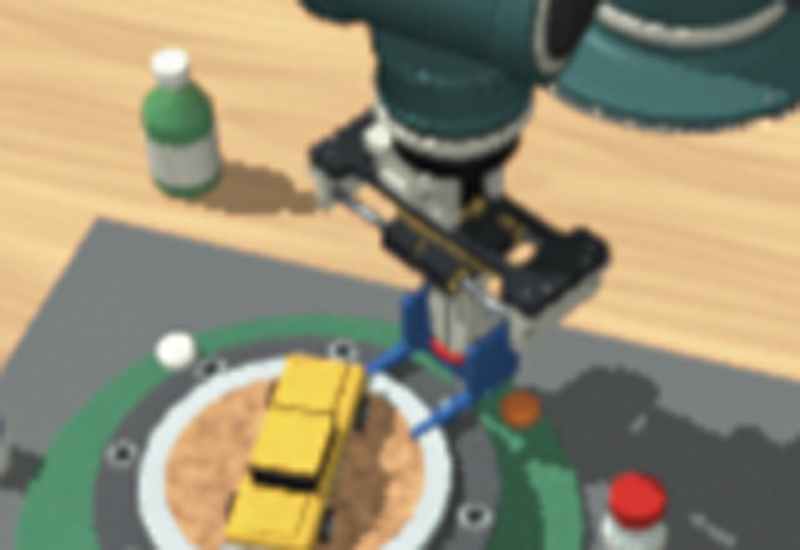

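The table rode round with the finger and the car is clear. Now the rest of the way at a gentle pace, with the plunger still down.

```bash
python3 -m creep '[[255,[-0.03,0.48,0],[0,0,0.035]],[255,[-0.06,0.97,0],[0,0,0.07]],[255,[-0.12,1.45,0],[0,0,0.105]],[255,[-0.19,1.94,0],[0,0,0.14]],[255,[-0.25,2.28,0],[0,0,0.165]],[255,[-0.31,2.55,0],[0,0,0.185]],[255,[-0.34,2.7,0],[0,0,0.196]],[255,[-0.36,2.8,0],[0,0,0.203]],[255,[-0.38,2.89,0],[0,0,0.21]],[255,[-0.38,2.89,0],[0,0,0.21]]]'
python3 - <<'E'
from go import *
p=S["position"][:2]-C;a0=np.arctan2(p[1],p[0]);print(S["t"],"a",((a0-PH+np.pi)%(2*np.pi))-np.pi,np.hypot(*p),S["position"])
im=bot.get_image("scene");cv2.imwrite("pics/scene3.png",cv2.resize(im[130:220,210:320],None,fx=6.6,fy=6.6,interpolation=2)[:,:,::-1])
# where cheek corners would be for table angle -0.785 / -0.74, in crop pixels
k=bot.calibration("scene");K=np.array([[k["fx"],0,k["cx"]],[0,k["fy"],k["cy"]],[0,0,1.]])
for a in(-.785,-.74):
  u=np.array([np.cos(PH+a),np.sin(PH+a)]);t=np.array([-u[1],u[0]])
  P=[np.r_[C+r*u+s*t,100] for r in(118,162) for s in(-33,-25,25,33)]
  q=cv2.projectPoints(np.array(P),np.array(k["rvec"],float),np.array(k["tvec"],float),K,None)[0][:,0];print(a,np.round((q-[210,130])*6.6).astype(int).tolist())
E
```

```text
t: 7.05
position: [466.1, -10.1, 73.7]
tool_rot: [[-0.781, 0.624, 0.002], [0.624, 0.781, -0.001], [-0.002, 0.001, -1.0]]
ft_force: [2.5, -1.4, 6.1]
gripper_width: 0.005
grip_force: 3.1
7.05 a -0.7926792628983521 138.8705208542931 [466.05831502 -10.08892791  73.69653462]
-0.785 [[372, 372], [363, 361], [306, 293], [297, 283], [453, 333], [443, 323], [385, 256], [376, 246]]
-0.74 [[369, 364], [358, 353], [297, 287], [288, 277], [446, 322], [436, 312], [374, 248], [364, 238]]
```

View pics/scene3.png

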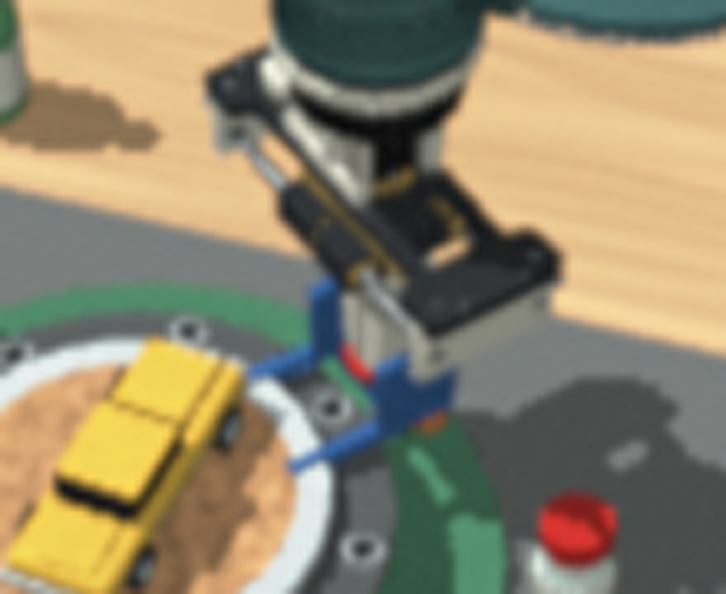

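The picture shows the cheek corners near (308,287) and (375,372), about where -0.785 puts them. The target hole (330,405) lies midway between the fork arms, so I'll release slowly.

```bash
python3 -m creep '[[255,[0,0,-0.1],[0,0,0]],[255,[0,0,-0.2],[0,0,0]],[255,[0,0,-0.3],[0,0,0]],[255,[0,0,-0.45],[0,0,0]],[255,[0,0,-0.6],[0,0,0]],[255,[0,0,-0.7],[0,0,0]],[255,[0,0,-0.7],[0,0,0]],[255,[0,0,-0.7],[0,0,0]],[255,[0,0,-0.7],[0,0,0]],[255,[0,0,-0.7],[0,0,0]]]'
```

```text
t: 8.1
position: [465.3, -9.9, 80.1]
tool_rot: [[-0.781, 0.624, -0.0], [0.624, 0.781, -0.0], [-0.0, -0.0, -1.0]]
ft_force: [4.1, -2.7, 4.2]
gripper_width: 0.004
grip_force: 2.1
```

The knob follows the finger at 80 mm with 4 N, above the 76 mm it would stop at if blocked. So the pin has entered the hole, and I'll retreat upward.

```bash
python3 -m creep '[[255,[0,0,-0.2],[0,0,0]],[255,[0,0,-0.4],[0,0,0]],[255,[0,0,-0.7],[0,0,0]],[255,[0,0,-1.2],[0,0,0]],[255,[0,0,-2],[0,0,0]],[255,[0,0,-3],[0,0,0]],[255,[0,0,-5],[0,0,0]],[255,[0,0,-8],[0,0,0]],[255,[0,0,-12],[0,0,0]],[255,[0,0,-15],[0,0,0]]]'
python3 -m creep '[[255,[-2,0,-1],[0,0,0]],[255,[-2,4,-2],[0,0,0]],[255,[-2,8,-2],[0,0,0]],[255,[-2,12,-2],[0,0,0]],[255,[-2,16,-2],[0,0,0]],[255,[-2,20,-2],[0,0,0]],[255,[-2,24,-2],[0,0,0]],[255,[-2,27,-2],[0,0,0]],[255,[-2,28,-2],[0,0,0]],[255,[-2,28,-2],[0,0,0]]]'
python3 - <<'E'
from go import *
a=-.785;u=np.array([np.cos(PH+a),np.sin(PH+a)]);e=C+140*u;print("expected knob",e)
for c in("scene","top"):
  im=bot.get_image(c)
  for z in(84,76):print(c,z,blob(c,im,e,z,*RED))
  if c=="scene":cv2.imwrite("pics/scene4.png",cv2.resize(im[130:220,210:320],None,fx=6.6,fy=6.6,interpolation=2)[:,:,::-1])
E
```

```text
t: 9.1
position: [465.2, -9.8, 233.3]
tool_rot: [[-0.781, 0.624, 0.002], [0.624, 0.781, -0.0], [-0.001, 0.001, -1.0]]
ft_force: [0.1, 0.0, -0.6]
gripper_width: 0.007
grip_force: 0.0
t: 10.1
position: [655.8, 197.1, 249.9]
tool_rot: [[-0.782, 0.623, -0.001], [0.623, 0.782, -0.0], [0.001, -0.001, -1.0]]
ft_force: [-0.2, -0.7, -0.1]
gripper_width: 0.006
grip_force: 0.0
expected knob [464.50514992 -10.18844623]
scene 84 (array([464.21130238,  -8.78797699]), np.int64(48))
scene 76 (array([457.38941045, -10.98014719]), np.int64(48))
top 84 (array([461.16796862, -10.23400742]), np.int64(57))
top 76 (array([462.13991406, -10.16590794]), np.int64(57))
```

View pics/scene4.png

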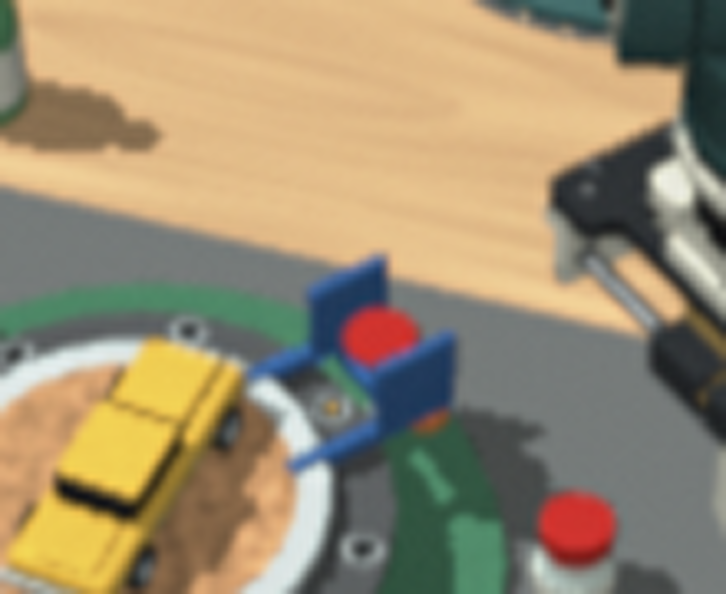

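The brass pin tip now shows in the hole beside the orange stud at (332,405). The knob is up and the robot is clear, so I'm handing in.

```bash
python3 -c "
from plant import bot
print(bot.hand_in())"
```

```text
the job is handed in; nothing more can be done
None
```

The table was turned one hole clockwise and the pin is locked in the hole beside the orange stud; the yellow car was not touched, nothing else was bumped as far as the pictures show, and the job was handed in at about 10 s.

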